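Index the dish camera to the next seat and hold its pin home

ROBOT

A 6-joint arm with a two-finger parallel gripper is mounted at the origin on the work surface. World frame = base frame: x ahead of the robot, y to its left, z up, the work surface at z = 0. Lengths are in mm, angles in rad, forces in N, time in s.
With the tool pointing down it reaches from about 250 to 775 mm from the base axis. Payload 4 kg.
Tool frame: the origin (TCP) lies midway between the tips of the shut fingers; the grasp point (between the pads) lies 19 mm behind it; x points along the fingers, y is the direction in which the jaws open and shut, and the axes are right-handed (so a half turn about x gives the same grasp; the last joint's range is limited). The gripper opens to 94 mm and grips with 3 to 60 N. Pads are 16 mm wide; open, the fingers measure 119 mm over their backs; the gripper's body (75 mm by 177 mm) begins 78 mm behind the grasp point.
Start: joints at [1.173, 0.087, 1.371, -0, 1.684, -0.103], TCP at [159.811, 526.289, 205.506] pointing down, gripper open.
Joint ranges: [-3.1, 3.1], [-0.76, 2.03], [0.27, 2.55], [-1.08, 4.22], [0.17, 2.65], [-2.57, 2.57]. Speed limits (rad/s): [2.79, 2.79, 3.14, 3.14, 3.14, 3.14].

INTERFACE

Orientations are given as a rotation vector (axis times angle).
In Python, from bench import arm gives the robot as it stands.
- The arm moves only by the tool arm_command, never from a script. Its argument "commands" is a list of rows, each an object with "rot": the turn, a rotation vector about the tool's x, y, z in rad, a list of three; "slide": the shift along the tool's x, y, z in m, a list of three; "fingers": the closure, from 0 (fully open) to 1 (shut). A call has 1 to 10 rows; each row is the pose to reach, as a shift and turn from the pose commanded when the call began, along the tool's axes at that moment; what a row does not reach only later rows make up. A row lasts 1/8 s, in which the tool goes at most 62.5 mm and 10.7 degrees, less where a joint would pass 70% of its speed; a pose out of reach is approached as far as the arm can. A call with a gripper value outside its range is refused whole. The fingers move at their own pace and stop on an object; "newtons" is the grip in N (left out, the last holds). Time passes only in rows, so rows that repeat a pose let the fingers close. It gives the time, the measured TCP pose, the force and the opening at its end, in the units of the state.
- arm.sense(): the state, without advancing time (a new reading comes with each control period).
- arm.camera(name): name is "scene" or "side" or "wrist"; returns (picture, depth): 480x640x3 uint8, red, green, blue; 480x640 float32, mm along the optical axis (not along the pixel's ray), 0 where there is no reading.
- arm.get_calibration(name): a dict with "fx", "fy", "cx", "cy" (pixels), "extrinsics" (4x4, takes a point from world to camera coordinates); the wrist camera has in their place "hand_eye" (4x4, takes a point from camera to tool coordinates, whose origin is the TCP and whose axes are the tool frame's). Camera axes: x right, y down, z forward; pixel columns grow to the right and rows downward; lengths in mm; the calibration is good to about 2 mm. A picture is of the moment at which its call begins: read the wrist's pose just before it. get_calibration takes no time and is no camera call.
- arm.hand_in(): hands the job in, once; it reports no verdict.
The state is a dict: "clock": time; "joint_positions": joint angles; "joint_velocities": joint speeds; "tau": joint torques, N m; "position": TCP position; "ee_rot": TCP orientation; "ft_force": force on the tool from outside, world axes, zero at the start; "moment": the same for the moment, N m; "gripper_width": finger opening in mm.
Only numpy, scipy, OpenCV 4.12 (cv2) and the standard library are available. Lean on these libraries where they do the work, as an engineer would, in place of code of your own. Each camera call takes 0.05 s, during which the arm holds its last target.

TASK

Move the dish camera one stop over, so that it looks straight down on the low round dish: grip the black knob of the spring plunger on the sliding sleeve, pull it up until the pin is out, slide the sleeve along the tube to the next hole on the dish's side (the tall jar stands on the other side), and let the pin drop fully home. Finish while still holding the knob: pin fully home, and a light, steady sideways pull of about 8 N along the tube (either way) so that the pin bears against the side of its hole and the play stays taken up for a colleague to tighten the clamp. Leave the dish, the jar, the slide box and the oil bottle where they are.

Things in the scene. Friction and masses are not known exactly. Their poses are not given: they have to be found in the camera images.
- stand: fixed camera stand: grey base plate 200 x 360 x 12 mm, two posts at x = -55, y = +-165 mm that carry a level square tube. Origin: centre of the base's underside, on the bench; y runs along the tube, z up, x away from the robot at yaw 0. A black rack (top 22 mm above the bench) on the base has five round seats, floors 18 mm up, at x = +35, y = -90, -45, 0, 45, 90 mm
- mid_hole (a point): mouth of the middle hole in the tube's top face, 180 mm above the bench (at x = -55, y = 0 of the stand). The fixed aluminium tube is 30 x 30 mm, 370 mm long; its top has five 10 mm holes, 45 mm apart, opposite the five seats. The sleeve hides the middle one
- sleeve: dark steel square sleeve (42 x 72 x 42 mm) that slides on the tube; 0.5 to 0.75 kg with its camera. Origin on the tube's axis, 165 mm above the bench; its flat top is 186 mm above the bench. An arm to +x carries the camera, 90 mm from the tube's axis, top 212 mm above the bench. The black clamp screw on its -x side is slack and not to be used
- sleeve_slide (a joint): position of the sleeve along the stand's y axis, m: 0 with the pin in the middle hole (the start), +-0.045 at the next holes; travel +-0.095. It slides with about 1 N of friction once the pin is out
- lens (a point): centre of the lens's lower face, 118 mm above the bench; the camera looks straight down from here
- plunger: spring plunger on the sleeve's top, above its middle. Origin: centre of its upright black ribbed knob (28 mm diameter, 27 mm high), 213 mm above the bench with the pin home; z up. Below the knob is only its threaded body (21 mm wide, 12 mm high, on the sleeve's top), so it can be gripped from above in any yaw
- pin_tip (a point): round nose of the plunger's 8 mm steel pin, 42 mm below the knob's centre; at home it is 9 mm inside the tube, with about 1 mm of play each way in the hole. Over solid tube the pin rides on it with the knob 9 mm up; over a hole it drops
- plunger_pull (a joint): height of the knob above its home position, m: 0 pin fully home, about 0.009 riding on the tube, 0.013 at the upper stop. The spring pulls it down with 5 N at 0 and 10 N at 0.013
- dish: low round covered dish, white below with a clear lid, 35 mm diameter, 12 mm high, origin at the centre of its underside; it stands in a seat of the rack next to the middle one, at y = +45 or -45 mm of the stand
- jar: tall amber glass jar with a black cap, 33 mm diameter, 55 mm high, origin at the centre of its underside; it stands in the other seat next to the middle one
- slide_box: bystander: grey closed box, 88 x 100 x 34 mm, origin at the centre of its underside, on the bench beside the stand
- oil_bottle: bystander: small amber bottle, 28 mm diameter, 62 mm high, origin at the centre of its underside, on the bench beside the stand
Things that resemble listed ones, but are neither listed nor needed, are in the scene too. What is shaped like the dish but pink or purple is not meant.

How it is judged (in metres and radians):
On the way, in this order (a step that is already met when the one before it is completed fails the run):
1. the pin is pulled out of the middle hole (value of joint plunger_pull above 0.008 m), for 0.1 s.
2. the pin is home in the hole over the dish, the lens above the dish (value of joint plunger_pull below 0.0025 m and horizontal distance between lens and dish below 0.006 m), for 0.2 s.
At the end, for the whole second after the job is handed in: Pin home (under 2.5 mm up), lens within 6 mm of the dish's centre seen from above; fingers grip the plunger (over 2 N), pin presses sideways on its hole with 3 to 25 N; dish and jar within 10 mm, slide box and oil bottle within 20 mm of where they were (all of step 2 and contact force between the fingers and plunger above 2 N and contact force between plunger and stand between 3 and 25 N and distance of each of dish, jar from where it was at the start of the episode below 0.01 m and distance of each of slide_box, oil_bottle from where it was at the start of the episode below 0.02 m); the arm keeps its last pose, push and grip.
It fails at once if the dish or the jar is disturbed (distance of any of dish, jar from where it was at the start of the episode above 0.01 m or angle between jar's own z axis and vertical above 0.4 rad).
It fails at once if the slide box or the oil bottle is disturbed (distance of any of slide_box, oil_bottle from where it was at the start of the episode above 0.02 m or angle between oil_bottle's own z axis and vertical above 0.4 rad).
It also fails if it takes over 45 s, if anything falls off the work surface, if the arm or the gripper's body presses on something with over 40 N, if the wrist force passes 120 N, or if a joint passes its speed limit or range.

## Working session

There is one attempt and no reset: what is moved stays moved. The work goes in short steps, Python scripts to look and compute and a tool call to move; the robot and the scene stay as the last step left them, time stands still between calls to the robot, and variables do not carry over. Pictures are saved under pics/ and viewed, and the job is handed in when it is done.

Besides the shell and the picture viewer there is one more tool, called after "Call:" as a command line: name --argument value ..., lists and objects as JSON in quotes. arm_command: Moves the arm, as the interface text tells. Its arguments: {"type":"object","properties":{"commands":{"type":"array","items":{"type":"object","properties":{"rot":{"type":"array","items":{"type":"number"}},"slide":{"type":"array","items":{"type":"number"}},"fingers":{"type":"number"}}}},"newtons":{"type":"number"}},"required":["commands"]}

```bash
mkdir -p pics; ls; cat > h.py <<'E'
import numpy as np,cv2
from scipy.spatial.transform import Rotation as R
from bench import arm
def pt(name,u,v,d):
    c=arm.get_calibration(name); p=np.array([(u-c['cx'])/c['fx']*d,(v-c['cy'])/c['fy']*d,d,1])
    return (np.linalg.inv(np.array(c['extrinsics']))@p)[:3]
def ray(name,u,v,z):
    c=arm.get_calibration(name); E=np.linalg.inv(np.array(c['extrinsics']))
    d=E[:3,:3]@np.array([(u-c['cx'])/c['fx'],(v-c['cy'])/c['fy'],1]); o=E[:3,3]
    return o+d*(z-o[2])/d[2]
E
python3 - <<'E'
from h import *
s=arm.sense();print(s)
for n in('scene','side','wrist'):
    p,d=arm.camera(n);cv2.imwrite(f'pics/{n}0.png',p[:,:,::-1]);np.save(f'{n}0.npy',d);np.save(f'{n}0rgb.npy',p)
    print(n,arm.get_calibration(n))
E
```

```text
pics
{'clock': 0.0, 'joint_positions': array([ 1.17289405e+00,  8.79113967e-02,  1.37223974e+00, -3.06216401e-05,
        1.68359644e+00, -1.03110800e-01]), 'joint_velocities': array([ 0.0004488 , -0.0021702 ,  0.00077485, -0.00018371, -0.00257705,
       -0.00137884]), 'tau': array([-1.06470001e-03, -3.40167832e+01, -3.02433085e+01,  7.18587893e-02,
        3.29359935e-02, -2.05075075e-04]), 'position': array([159.60357247, 525.75925016, 204.33537732]), 'ee_rot': array([ 0.22974521,  1.55888857, -0.23304637]), 'ft_force': array([-0.47797014,  0.89404234, -0.35171601]), 'moment': array([-0.04220683, -0.03387298, -0.06692709]), 'gripper_width': 93.96805601165596}
scene {'fx': 478.1008153010177, 'fy': 478.1008153010177, 'cx': 316.6592021216658, 'cy': 236.11638702613845, 'extrinsics': array([[ 6.21281030e-01,  7.83372941e-01,  1.83498408e-02,
        -4.50998156e+02],
       [ 5.92955968e-01, -4.54697268e-01, -6.64570248e-01,
        -2.45848506e+02],
       [-5.12262727e-01,  4.23765536e-01, -7.47000448e-01,
         1.39566354e+03],
       [ 0.00000000e+00,  0.00000000e+00,  0.0000000
[... 261 characters left out ...]
-01, -4.45671057e-01, -8.66082759e-01,
         2.99330226e+02],
       [ 3.93755635e-01,  7.71399050e-01, -4.99899996e-01,
         7.34553654e+02],
       [ 0.00000000e+00,  0.00000000e+00,  0.00000000e+00,
         1.00000000e+00]])}
wrist {'fx': 333.96213201369267, 'fy': 333.96213201369267, 'cx': 317.08020497733327, 'cy': 241.1731121294001, 'hand_eye': array([[ 1.40930255e-03, -2.77476272e-01,  9.60731457e-01,
        -1.79386077e+02],
       [ 9.99998909e-01, -3.31623607e-05, -1.47648208e-03,
         1.52302745e-01],
       [ 4.41548866e-04,  9.60732490e-01,  2.77475923e-01,
        -7.97194861e+01],
       [ 0.00000000e+00,  0.00000000e+00,  0.00000000e+00,
         1.00000000e+00]])}
```

View pics/scene0.png

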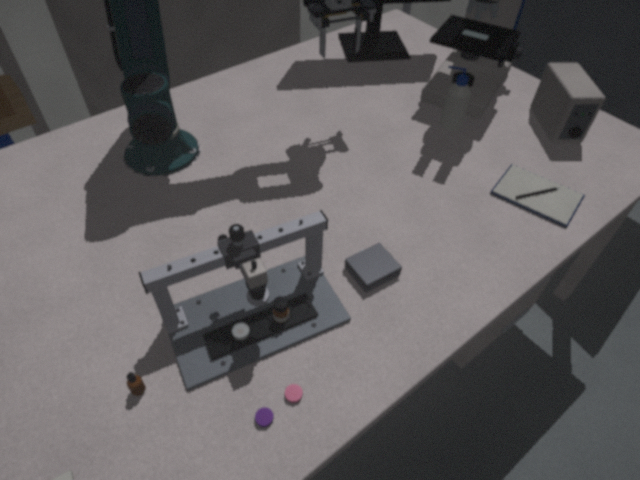

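View pics/side0.png

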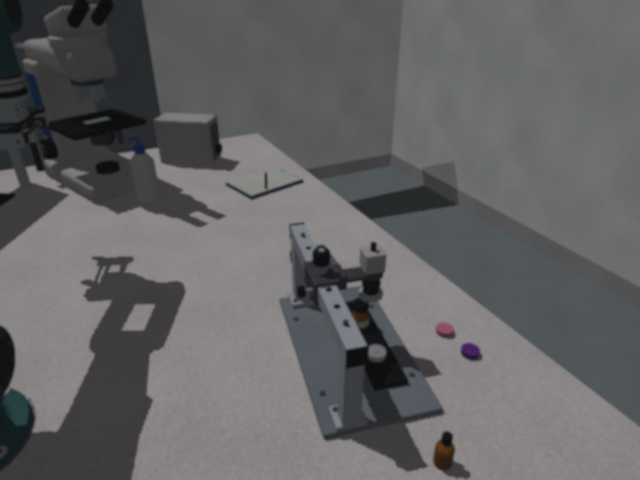

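View pics/wrist0.png

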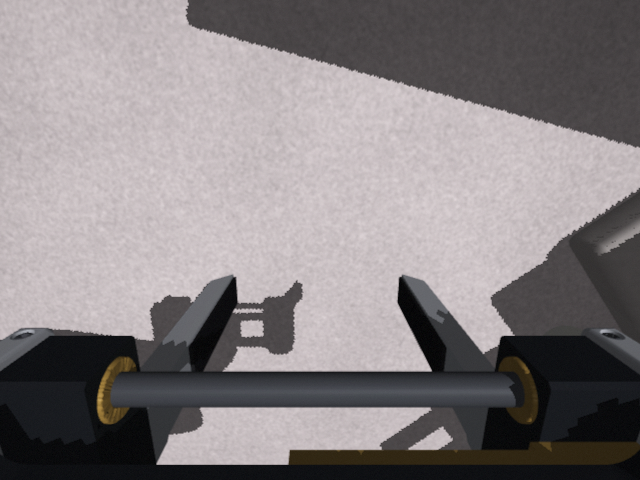

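```bash
python3 - <<'E'
import cv2
a=cv2.imread('pics/scene0.png')[190:390,110:360];cv2.imwrite('pics/sc.png',cv2.convertScaleAbs(cv2.resize(a,None,fx=3,fy=3,interpolation=2),alpha=1.6))
a=cv2.imread('pics/side0.png')[215:415,270:450];cv2.imwrite('pics/si.png',cv2.convertScaleAbs(cv2.resize(a,None,fx=3,fy=3,interpolation=2),alpha=1.6))
E
```

```text
(no output)
```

View pics/sc.png

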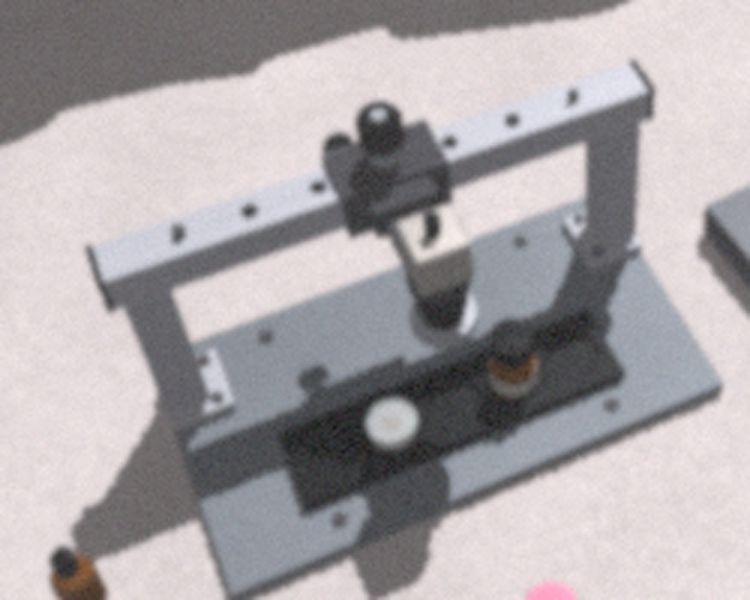

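View pics/si.png

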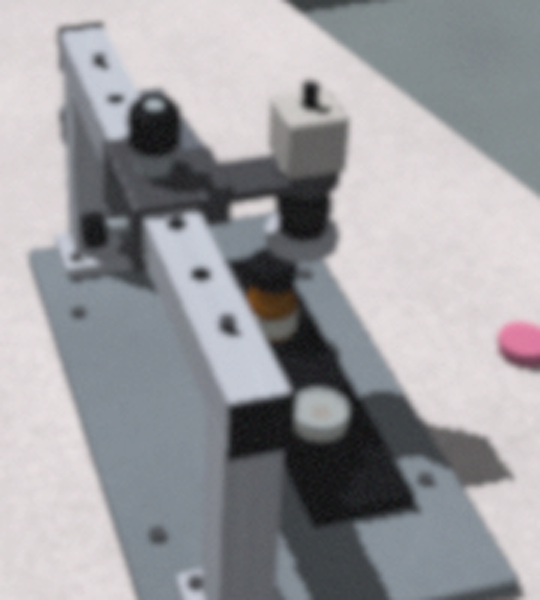

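```bash
python3 - <<'E'
from h import *
S=lambda x,y:(110+(x-1)/3,190+(y-1)/3); D=lambda x,y:(270+(x-1)/3,215+(y-1)/3)
for l in [(249,211),(318,187),(450,142),(512,120)]: print('hole sc',ray('scene',*S(*l),180).round(1))
for l in [(201,274),(177,223),(115,99)]: print('hole side',ray('side',*D(*l),180).round(1))
print('dish sc',ray('scene',*S(392,421),30).round(1),'side',ray('side',*D(322,408),30).round(1))
print('knobtop',ray('scene',*S(380,115),226.5).round(1),ray('side',*D(155,103),226.5).round(1))
# base corners
print('jar cap',ray('scene',*S(514,333),73).round(1))
E
```

```text
hole sc [ 560.7 -171.6  180. ]
hole sc [ 570.  -127.3  180. ]
hole sc [589.2 -39.2 180. ]
hole sc [598.    4.4 180. ]
hole side [ 560.1 -175.7  180. ]
hole side [ 569.9 -131.4  180. ]
hole side [596.5  -0.8 180. ]
dish sc [ 658.8 -146.    30. ] side [ 658.2 -150.8   30. ]
knobtop [580.2 -81.6 226.5] [580.2 -85.6 226.5]
jar cap [675.9 -54.5  73. ]
```

```bash
cat >> h.py <<'E'
YS=np.array([0.206,0.979,0]);YS/=np.linalg.norm(YS);XS=np.array([YS[1],-YS[0],0])
def st():
    s=arm.sense();Rm=R.from_rotvec(s['ee_rot']).as_matrix();return s,np.array(s['position']),Rm
E
python3 - <<'E'
from h import *
s,p,Rm=st();print(Rm.round(3))
for sg in(1,-1):
    x=np.array([0,0,-1.]);y=YS*sg;T=np.c_[x,y,np.cross(x,y)]
    print(sg,R.from_matrix(Rm.T@T).as_rotvec().round(4))
print((Rm.T@(np.array([579.5,-84.5,310])-p)).round(1))
# command pose as given in task, start
E
```

```text
[[-0.001  0.291  0.957]
 [-0.002  0.957 -0.291]
 [-1.    -0.002 -0.   ]]
1 [-0.0874 -0.0002  0.0017]
-1 [3.0542e+00 2.5000e-03 3.0000e-04]
[-104.7 -462.3  579.1]
```

Call:
arm_command --commands '[{"slide": [-0.06, 0, 0], "rot": [0, 0, 0], "fingers": 0}, {"slide": [-0.105, -0.03, 0.04], "rot": [-0.02, 0, 0], "fingers": 0}, {"slide": [-0.105, -0.07, 0.085], "rot": [-0.04, 0, 0], "fingers": 0}, {"slide": [-0.105, -0.108, 0.13], "rot": [-0.06, 0, 0], "fingers": 0}, {"slide": [-0.105, -0.145, 0.18], "rot": [-0.087, 0, 0], "fingers": 0}, {"slide": [-0.105, -0.183, 0.23], "rot": [-0.087, 0, 0], "fingers": 0}, {"slide": [-0.105, -0.22, 0.275], "rot": [-0.087, 0, 0], "fingers": 0}, {"slide": [-0.105, -0.258, 0.323], "rot": [-0.087, 0, 0], "fingers": 0}, {"slide": [-0.105, -0.295, 0.37], "rot": [-0.087, 0, 0], "fingers": 0}, {"slide": [-0.105, -0.333, 0.417], "rot": [-0.087, 0, 0], "fingers": 0}]' --newtons 40

```text
clock: 1.4
position: [462.8, 84.7, 310.3]
ee_rot: [0.164, 1.565, -0.163]
ft_force: [1.3, 0.5, 0.0]
gripper_width: 93.9
```

```bash
python3 - <<'E'
from h import *
s,p,Rm=st();print(s['clock'],p,Rm.round(3),s['ft_force'])
print((Rm.T@(np.array([579.5,-84.5,310])-p)).round(1))
E
```

```text
1.4 [462.75483652  84.71119326 310.2581956 ] [[ 0.     0.206  0.978]
 [ 0.     0.978 -0.206]
 [-1.     0.    -0.   ]] [1.34715586 0.50299016 0.02258678]
[   0.2 -141.5  149.2]
```

Call:
arm_command --commands '[{"slide": [0, -0.035, 0.037], "rot": [0, 0, 0], "fingers": 0}, {"slide": [0, -0.07, 0.074], "rot": [0, 0, 0], "fingers": 0}, {"slide": [0, -0.11, 0.115], "rot": [0, 0, 0], "fingers": 0}, {"slide": [0, -0.138, 0.145], "rot": [0, 0, 0], "fingers": 0}, {"slide": [0, -0.138, 0.145], "rot": [0, 0, 0], "fingers": 0}, {"slide": [0, -0.138, 0.145], "rot": [0, 0, 0], "fingers": 0}]'

```text
clock: 2.15
position: [575.2, -78.0, 310.1]
ee_rot: [0.164, 1.566, -0.163]
ft_force: [-0.1, 0.5, 0.8]
gripper_width: 93.8
```

```bash
python3 - <<'E'
from h import *
s,p,Rm=st();print(s['clock'],p,Rm.round(3),s['ft_force'])
print((Rm.T@(np.array([579.5,-84.5,310])-p)).round(1))
im,d=arm.camera('wrist');cv2.imwrite('pics/w1.png',im[:,:,::-1]);np.save('w1.npy',d);np.savez('w1p.npz',p=p,R=Rm)
E
```

```text
2.15 [575.1544756  -78.04451916 310.10890497] [[-0.001  0.206  0.979]
 [ 0.001  0.979 -0.206]
 [-1.     0.001 -0.001]] [-0.14615723  0.54971688  0.77761659]
[ 0.1 -5.4  5.6]
```

View pics/w1.png

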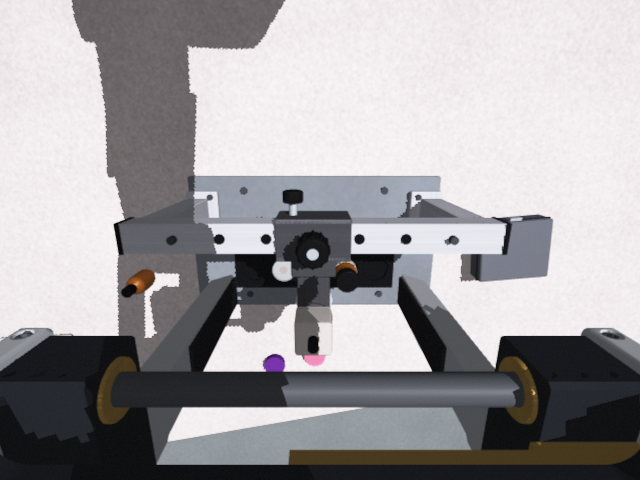

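The wrist view shows the knob at about (312,252), tube holes along row 239 (219, 266, 359, 406) and the white dish at (283,271), on the tool's −y side.

```bash
cat >> h.py <<'E'
def wray(u,v,z,p,Rm):
    c=arm.get_calibration('wrist');H=np.array(c['hand_eye'])
    d=Rm@H[:3,:3]@np.array([(u-c['cx'])/c['fx'],(v-c['cy'])/c['fy'],1]);o=p+Rm@H[:3,3]
    return o+d*(z-o[2])/d[2]
E
python3 - <<'E'
from h import *
q=np.load('w1p.npz');p,Rm=q['p'],q['R']
im=cv2.imread('pics/w1.png');g=im[225:280,285:340];cv2.imwrite('pics/w1c.png',cv2.convertScaleAbs(cv2.resize(g,None,fx=10,fy=10,interpolation=0),alpha=2))
for u in (219,266,359.5,406): 
    w=wray(u,239,180,p,Rm);print(w.round(1))
print('knob',wray(312.5,251,226.5,p,Rm).round(1),'dish',wray(283,270,30,p,Rm).round(1))
d=np.load('w1.npy');print(d[245:262:4,300:326:4].round(0))
E
```

```text
[ 562.7 -172.3  180. ]
[ 572.1 -128.   180. ]
[590.7 -39.9 180. ]
[599.9   3.8 180. ]
knob [578.8 -83.  226.5] dish [ 659.3 -147.4   30. ]
[[276. 274.   0. 274. 274. 275. 275.]
 [275. 276. 276. 274. 274. 276. 274.]
 [277. 276. 276. 275. 275. 276. 276.]
 [277. 277. 276. 278. 277. 278. 278.]
 [279. 279. 278. 279. 278. 278. 278.]]
```

View pics/w1c.png

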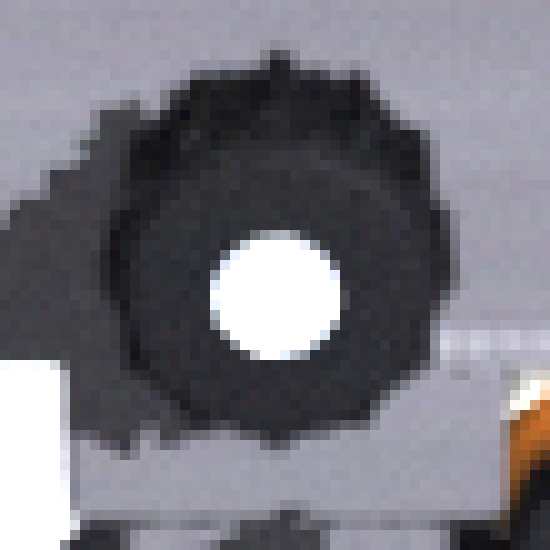

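```bash
python3 - <<'E'
from h import *
q=np.load('w1p.npz');p,Rm=q['p'],q['R']
k=wray(312,254,226.5,p,Rm);print(k)
s,p,Rm=st();k[2]=195;print(p,s['ft_force'],(Rm.T@(k-p)).round(1))
E
```

```text
[581.24160245 -83.95713828 226.5       ]
[575.05916585 -77.54719088 310.63467448] [-1.03004435 -0.05466067 -0.39603484] [115.6  -5.1   7.4]
```

Call:
arm_command --commands '[{"slide": [0.03, -0.005, 0.007], "fingers": 0, "rot": [0, 0, 0]}, {"slide": [0.06, -0.005, 0.007], "fingers": 0, "rot": [0, 0, 0]}, {"slide": [0.08, -0.005, 0.007], "fingers": 0, "rot": [0, 0, 0]}, {"slide": [0.1, -0.005, 0.007], "fingers": 0, "rot": [0, 0, 0]}, {"slide": [0.115, -0.005, 0.007], "fingers": 0, "rot": [0, 0, 0]}, {"slide": [0.115, -0.005, 0.007], "fingers": 0, "rot": [0, 0, 0]}, {"slide": [0.115, -0.005, 0.007], "fingers": 0, "rot": [0, 0, 0]}]'

```text
clock: 3.08
position: [581.7, -84.5, 196.6]
ee_rot: [0.163, 1.563, -0.163]
ft_force: [-0.0, 0.0, 0.5]
gripper_width: 93.7
```

```bash
python3 - <<'E'
from h import *
s,p,Rm=st();print(s['clock'],p,Rm.round(3),s['ft_force'])
im,d=arm.camera('wrist');cv2.imwrite('pics/w2.png',im[:,:,::-1])
E
```

```text
3.075 [581.65139618 -84.51277709 196.63973837] [[ 0.002  0.206  0.979]
 [-0.     0.979 -0.206]
 [-1.     0.     0.002]] [-0.03420404  0.01955819  0.5134734 ]
```

View pics/w2.png

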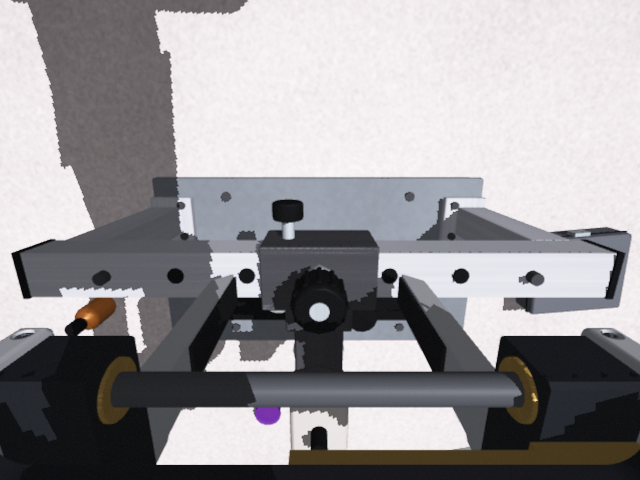

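The knob, at (319,312), is centred between the fingers (midpoint about column 317). Closing now.

Call:
arm_command --commands '[{"slide": [0.002, 0, 0], "fingers": 0.4, "rot": [0, 0, 0]}, {"slide": [0.002, 0, 0], "fingers": 0.6, "rot": [0, 0, 0]}, {"slide": [0.002, 0, 0], "fingers": 1, "rot": [0, 0, 0]}, {"slide": [0.002, 0, 0], "fingers": 1, "rot": [0, 0, 0]}, {"slide": [0.002, 0, 0], "fingers": 1, "rot": [0, 0, 0]}, {"slide": [0.002, 0, 0], "fingers": 1, "rot": [0, 0, 0]}]' --newtons 40

```text
clock: 3.88
position: [581.3, -84.8, 193.4]
ee_rot: [0.163, 1.565, -0.163]
ft_force: [0.3, 0.2, 0.0]
gripper_width: 37.3
```

Call:
arm_command --commands '[{"slide": [0, 0, 0], "fingers": 1, "rot": [0, 0, 0]}, {"slide": [0, 0, 0], "fingers": 1, "rot": [0, 0, 0]}, {"slide": [0, 0, 0], "fingers": 1, "rot": [0, 0, 0]}, {"slide": [0, 0, 0], "fingers": 1, "rot": [0, 0, 0]}]'

```text
clock: 4.38
position: [581.4, -84.6, 193.5]
ee_rot: [0.163, 1.565, -0.163]
ft_force: [0.9, 1.1, 0.4]
gripper_width: 27.3
```

Call:
arm_command --commands '[{"slide": [-0.003, 0, 0], "fingers": 1, "rot": [0, 0, 0]}, {"slide": [-0.007, 0, 0], "fingers": 1, "rot": [0, 0, 0]}, {"slide": [-0.011, 0, 0], "fingers": 1, "rot": [0, 0, 0]}, {"slide": [-0.011, 0, 0], "fingers": 1, "rot": [0, 0, 0]}, {"slide": [-0.011, 0, 0], "fingers": 1, "rot": [0, 0, 0]}]'

```text
clock: 5.0
position: [581.2, -84.8, 203.8]
ee_rot: [0.163, 1.565, -0.163]
ft_force: [4.1, 0.1, -9.4]
gripper_width: 27.1
```

```bash
python3 - <<'E'
from h import *
s,p,Rm=st();print(s['clock'],p,Rm.round(3),s['ft_force'],s['gripper_width'])
im,d=arm.camera('side');cv2.imwrite('pics/s3.png',cv2.resize(im[215:415,270:450,::-1],None,fx=3,fy=3,interpolation=2))
E
```

```text
5.0 [581.23240584 -84.77674238 203.75484251] [[-0.001  0.206  0.978]
 [ 0.     0.978 -0.206]
 [-1.     0.    -0.001]] [ 4.13629252  0.12163496 -9.42174335] 27.066211052659717
```

View pics/s3.png

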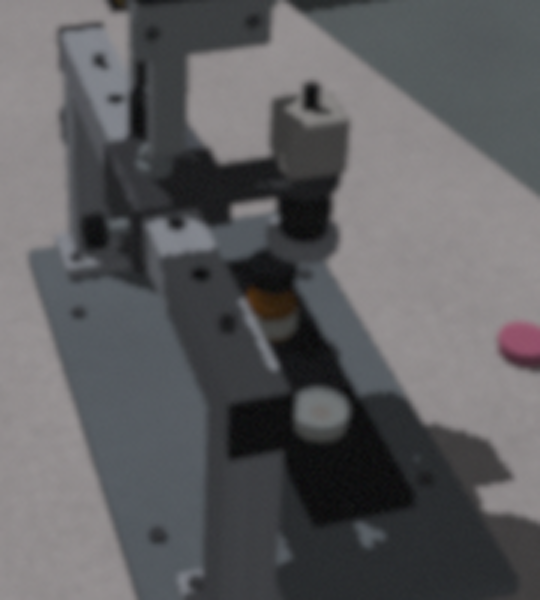

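Call:
arm_command --commands '[{"slide": [0, -0.006, 0], "fingers": 1, "rot": [0, 0, 0]}, {"slide": [0, -0.014, 0], "fingers": 1, "rot": [0, 0, 0]}, {"slide": [0, -0.022, 0], "fingers": 1, "rot": [0, 0, 0]}, {"slide": [0, -0.03, 0], "fingers": 1, "rot": [0, 0, 0]}, {"slide": [0, -0.037, 0], "fingers": 1, "rot": [0, 0, 0]}, {"slide": [0, -0.042, 0], "fingers": 1, "rot": [0, 0, 0]}, {"slide": [0, -0.045, 0], "fingers": 1, "rot": [0, 0, 0]}, {"slide": [0, -0.045, 0], "fingers": 1, "rot": [0, 0, 0]}, {"slide": [0, -0.045, 0], "fingers": 1, "rot": [0, 0, 0]}]'

```text
clock: 6.18
position: [571.8, -129.4, 204.4]
ee_rot: [0.163, 1.565, -0.164]
ft_force: [3.8, -2.1, -10.2]
gripper_width: 27.4
```

```bash
python3 - <<'E'
from h import *
s,p,Rm=st();print(s['clock'],p,s['ft_force'],s['gripper_width'], (p-[581.3,-84.7,0])@YS,(p-[581.3,-84.7,0])@XS, s['ft_force']@YS,s['ft_force']@XS)
E
```

```text
6.175 [ 571.8358099  -129.38096896  204.4425572 ] [  3.80864262  -2.12499985 -10.22745579] 27.417278961313276 -45.672268876135384 -0.06113569987320718 -1.2952266364662048 4.164585325516313
```

Call:
arm_command --commands '[{"slide": [0.002, 0, 0], "fingers": 1, "rot": [0, 0, 0]}, {"slide": [0.004, 0, 0], "fingers": 1, "rot": [0, 0, 0]}, {"slide": [0.005, 0, 0], "fingers": 1, "rot": [0, 0, 0]}, {"slide": [0.005, 0, 0], "fingers": 1, "rot": [0, 0, 0]}]'

```text
clock: 6.68
position: [572.0, -128.9, 199.6]
ee_rot: [0.163, 1.564, -0.163]
ft_force: [2.4, -1.9, -8.3]
gripper_width: 27.3
```

Tool is still carrying spring load below riding height, so the pin is entering the hole. Lowering the rest.

Call:
arm_command --commands '[{"slide": [0.002, 0, 0], "fingers": 1, "rot": [0, 0, 0]}, {"slide": [0.004, 0, 0], "fingers": 1, "rot": [0, 0, 0]}, {"slide": [0.006, 0, 0], "fingers": 1, "rot": [0, 0, 0]}, {"slide": [0.006, 0, 0], "fingers": 1, "rot": [0, 0, 0]}, {"slide": [0.006, 0, 0], "fingers": 1, "rot": [0, 0, 0]}]'

```text
clock: 7.3
position: [572.0, -128.8, 193.6]
ee_rot: [0.163, 1.565, -0.163]
ft_force: [0.7, -1.7, -6.1]
gripper_width: 27.3
```

```bash
python3 - <<'E'
from h import *
s,p,Rm=st();print(s['clock'],p,s['ft_force'],s['gripper_width'], (p-[581.3,-84.7,0])@YS,(p-[581.3,-84.7,0])@XS, s['ft_force']@YS,s['ft_force']@XS)
E
```

```text
7.3 [ 572.0082666  -128.84237644  193.63210901] [ 0.68722544 -1.74857317 -6.05469829] 27.318566659301375 -45.10970734163054 -0.0032760172315087726 -1.5695965767224638 1.0325471039707235
```

Call:
arm_command --commands '[{"slide": [0.001, 0, 0], "fingers": 1, "rot": [0, 0, 0]}, {"slide": [0.001, 0, 0], "fingers": 1, "rot": [0, 0, 0]}, {"slide": [0.001, 0, 0], "fingers": 1, "rot": [0, 0, 0]}]'

```text
clock: 7.68
position: [572.1, -128.8, 193.5]
ee_rot: [0.163, 1.564, -0.163]
ft_force: [-0.5, -0.3, -0.6]
gripper_width: 27.5
```

Call:
arm_command --commands '[{"slide": [0.0005, -0.0005, 0], "fingers": 1, "rot": [0, 0, 0]}, {"slide": [0.0005, -0.001, 0], "fingers": 1, "rot": [0, 0, 0]}, {"slide": [0.0005, -0.001, 0], "fingers": 1, "rot": [0, 0, 0]}, {"slide": [0.0005, -0.001, 0], "fingers": 1, "rot": [0, 0, 0]}]'

```text
clock: 8.18
position: [572.0, -129.2, 193.4]
ee_rot: [0.163, 1.563, -0.162]
ft_force: [-3.8, 2.2, 5.4]
gripper_width: 27.1
```

```bash
cat > f.py <<'E'
from h import *
s,p,Rm=st();print(s['clock'],p.round(2),'Falong',(s['ft_force']@YS).round(2),'Facross',(s['ft_force']@XS).round(2),'Fz',s['ft_force'][2].round(2),'along',((p-[581.3,-84.7,0])@YS).round(2))
E
python3 f.py
```

```text
8.175 [ 572.   -129.23  193.38] Falong 1.4 Facross -4.13 Fz 5.38 along -45.49
```

Call:
arm_command --commands '[{"slide": [-0.0003, -0.0005, 0], "fingers": 1, "rot": [0, 0, 0]}, {"slide": [-0.0003, -0.001, 0], "fingers": 1, "rot": [0, 0, 0]}, {"slide": [-0.0003, -0.001, 0], "fingers": 1, "rot": [0, 0, 0]}, {"slide": [-0.0003, -0.001, 0], "fingers": 1, "rot": [0, 0, 0]}]'

```text
clock: 8.68
position: [572.0, -129.4, 193.4]
ee_rot: [0.164, 1.563, -0.16]
ft_force: [-2.3, 4.1, 6.7]
gripper_width: 27.0
```

```bash
python3 f.py
```

```text
8.675 [ 571.95 -129.4   193.4 ] Falong 3.55 Facross -3.07 Fz 6.67 along -45.67
```

Call:
arm_command --commands '[{"slide": [-0.0003, -0.0005, 0], "fingers": 1, "rot": [0, 0, 0]}, {"slide": [-0.0003, -0.001, 0], "fingers": 1, "rot": [0, 0, 0]}, {"slide": [-0.0003, -0.001, 0], "fingers": 1, "rot": [0, 0, 0]}, {"slide": [-0.0003, -0.001, 0], "fingers": 1, "rot": [0, 0, 0]}]'

```text
clock: 9.18
position: [571.9, -129.5, 193.4]
ee_rot: [0.165, 1.563, -0.158]
ft_force: [-1.0, 5.5, 5.4]
gripper_width: 27.6
```

```bash
python3 f.py
```

```text
9.175 [ 571.93 -129.49  193.41] Falong 5.22 Facross -2.09 Fz 5.42 along -45.76
```

Call:
arm_command --commands '[{"slide": [-0.0004, -0.0008, 0], "fingers": 1, "rot": [0, 0, 0]}, {"slide": [-0.0004, -0.0015, 0], "fingers": 1, "rot": [0, 0, 0]}, {"slide": [-0.0004, -0.0015, 0], "fingers": 1, "rot": [0, 0, 0]}, {"slide": [-0.0004, -0.0015, 0], "fingers": 1, "rot": [0, 0, 0]}, {"slide": [-0.0004, -0.0015, 0], "fingers": 1, "rot": [0, 0, 0]}]'

```text
clock: 9.8
position: [571.9, -129.7, 193.4]
ee_rot: [0.166, 1.564, -0.156]
ft_force: [-0.9, 9.5, 5.2]
gripper_width: 27.3
```

```bash
python3 f.py; python3 - <<'E'
from h import *
for n in('scene','side'):
    im,d=arm.camera(n)
    a=im[190:390,110:360] if n=='scene' else im[215:415,270:450]
    cv2.imwrite(f'pics/{n}9.png',cv2.convertScaleAbs(cv2.resize(a[:,:,::-1],None,fx=3,fy=3,interpolation=2),alpha=1.6))
E
python3 f.py
```

```text
9.8 [ 571.87 -129.66  193.4 ] Falong 9.16 Facross -2.83 Fz 5.2 along -45.94
9.9 [ 571.89 -129.65  193.42] Falong 8.96 Facross -3.03 Fz 4.04 along -45.93
```

View pics/scene9.png

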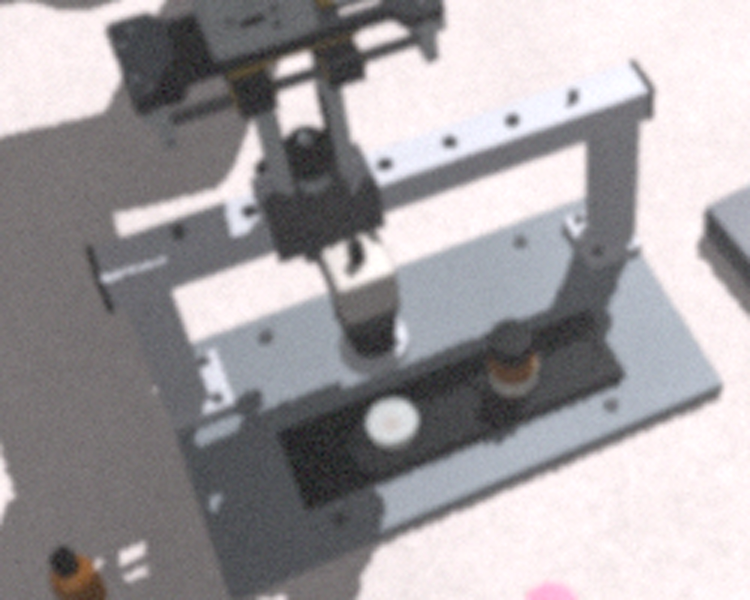

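View pics/side9.png

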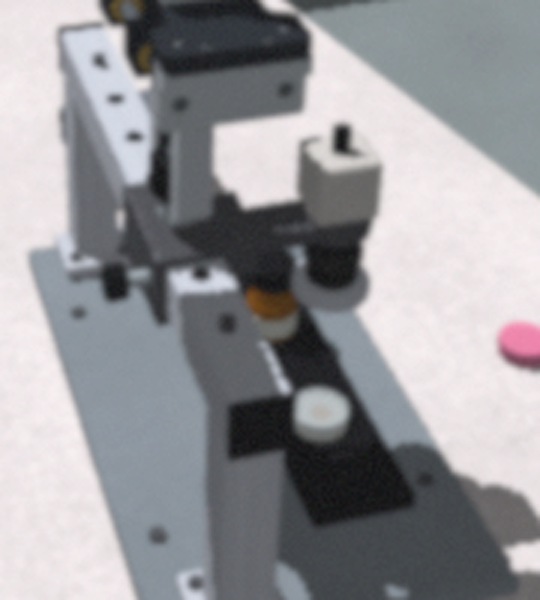

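Call:
arm_command --commands '[{"slide": [0, 0, 0], "fingers": 1, "rot": [0, 0, 0]}, {"slide": [0, 0, 0], "fingers": 1, "rot": [0, 0, 0]}, {"slide": [0, 0, 0], "fingers": 1, "rot": [0, 0, 0]}, {"slide": [0, 0, 0], "fingers": 1, "rot": [0, 0, 0]}]'

```text
clock: 10.4
position: [571.9, -129.6, 193.4]
ee_rot: [0.166, 1.563, -0.156]
ft_force: [-1.0, 9.7, 4.7]
gripper_width: 27.6
```

```bash
python3 f.py; python3 -c "
from bench import arm
print(arm.hand_in())"
```

```text
10.4 [ 571.9  -129.65  193.43] Falong 9.31 Facross -2.96 Fz 4.69 along -45.92
the job is handed in; nothing more can be done
None
```

I gripped the knob with 40 N and pulled the pin out with a lift of about 10 mm. I then slid the sleeve 45 mm along the tube towards the dish (stand −y), lowered the pin into that hole, and handed in at 10.4 s still holding the knob.

**Pin home:** the tool stopped at z = 193.4 mm, against 193.5 mm when I first gripped the knob with the pin home. It would go no lower, and the last reading was about 5 N of upward reaction from it resting on the stop.

**Sideways pull:** at the last reading it was 9.3 N along the tube towards −y, slightly above the 8 N asked for. Roughly 1 N of that is probably sleeve friction. There was also about 3 N of side load across the tube. These are wrist forces; I did not measure the contact force on the pin itself.

**Position:** the tool moved 45.9 mm along the tube in total. That is 0.9 mm past the hole spacing, which fits the pin's 1 mm of play plus sensor noise.

**Pictures:** the side and scene views after the move show the middle hole uncovered. The dish, jar, oil bottle and the visible part of the slide box had not moved. I did not measure the lens-to-dish distance directly from a picture.

**Calibration:** the scene and side cameras disagreed by about 4 mm in y. I centred the grasp from the wrist camera view instead.

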